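# Load a flat plate in the side-clamp jig and hold it clamped

## Task

Lay the small flat steel plate from the table flat into the locating pins of the clamping jig, lengthwise between the end stop and the rubber nose, and let go of it while the lever is still up. Then push the red pad of the spring-loaded lever down until the pointer is in the green band (the lever is then level), without ever going into the red, so that the nose presses the plate against the end stop, and finish while still holding the lever there: it springs back if released. Leave the chipping hammer, the red magnet square and the brown spindle cap alone.

Things in the scene. Friction and masses are not known exactly. Their poses are not given: they have to be found in the camera images.
- plate_centre (a point): centre of the loose flat steel plate, sandy grey, 40 mm along its own x, 85 mm along its own y, 5 mm thick (130 g, up to 1.3 times more or 0.7 times less); it starts flat on the open table; pick it across the 40 mm width
- jig: fixed clamping jig, dark steel base 215 x 120 mm, 12 mm thick. Origin at table level straight below the lever's hinge; its x axis points from the end stop past the hinge to the red pad, z up. Tallest part: white travel gauge at jig x about 0, up to 156 mm above the table. The plate goes in with its 85 mm length along the jig's x; clamped, its centre is at jig x = -115 mm
- nest_place (a point): where to lay the plate's centre: jig (-110, 0, 22.5) mm, 5 mm short of end stop and nose. Plate rests on two strips, tops 20 mm above the table, at jig x -143 and -87 mm, between four 8 mm cone-topped pins (29 mm above the table) at the same x, y = +-26 mm: 2 mm clearance each side. Midway between the pins, fingers have room on both sides down to the base
- lever (a joint): spring-loaded hand lever, rad: 0 released (points up by 0.29), grows as the red pad is pushed down, hard stop at 0.45. The nose meets a plate that stands against the end stop at about 0.20. Green band 0.24 to 0.34 (at 0.29 lever and pad are level, the pointer upright); red from 0.39. About 8 N down on the pad holds it in the green; it springs back when released
- pad_top (a point): middle of the upper face of the red pad (50 x 44 x 10 mm, black rubber top) on the lever's free end, where to push: 125 mm from the hinge along the lever's centre line and 6.5 mm above that line; about 114 mm above the table at rest and 79 mm when the lever is level. Axes as the jig's while released
- clamp_nose: black rubber nose, 13 mm across, on the sprung plunger 22.5 mm above the table; origin at the centre of its front face, which looks to the jig's -x. It moves 50 mm per rad of lever toward the end stop, from jig x = -62.5 mm at rest, and yields on a spring of about 1 N per mm with 2 N to start
- weld_square: bystander: red and grey magnet square, 85 x 85 x 17 mm, on the table, origin at its underside
- chipping_hammer: bystander: chipping hammer, 115 x 220 x 23 mm, lying on the table near the robot, origin at its underside
- spindle_cap: bystander: brown steel spindle cap (flanged, stepped), 64 x 64 x 55 mm, on the table behind the jig, origin at its underside
- end_stop (a point): middle of the face of the fixed end stop, at jig x = -157.5 mm, 22.5 mm above the table; the stop is 40 mm wide, its top 30 mm above the table
- lever_hinge (a point): point on the lever's hinge axis, which runs along the jig's y 72.5 mm above the table
There are look-alikes about, which are no part of the job. There is more than one size of the part that bears plate_centre; the job needs the smallest.

How it is judged:
By the outcome, as a careful person would: the job done as asked, in the order asked, and still so for the second after the job is handed in, while the arm keeps its last pose, push and grip.
It also fails if it takes over 54 s, if anything falls off the work surface, if the arm or the gripper's body presses on something with over 40 N, if the wrist force passes 120 N, or if a joint passes its speed limit or range.

## Robot

A 7-joint arm with a two-finger parallel gripper is mounted at the origin on a cart in front of the work surface, level with it; the furniture and walls round the work are solid. World frame = base frame: x ahead of the robot, y to its left, z up, the work surface at z = 0. Lengths are in mm, angles in rad, forces in N, time in s.
With the tool pointing down it reaches from about 425 to 1025 mm from the base axis. Payload 9.4 kg.
Tool frame: the origin (TCP) lies at the very end of the fingers, on their centre line; the grasp point (between the pads) lies grip_point_offset behind it (grip_point_offset is the distance from the TCP to the grasp point, in mm); z points along the fingers, y is the line along which they close (so a half turn about z gives the same grasp; the last joint's range is limited). The gripper opens to 85 mm and grips with 20 to 120 N. Pads are 22 mm wide; open, the fingers measure 114 mm over their backs; the gripper's body (76 mm by 85 mm) begins 54 mm behind the grasp point. The pads swing forward as they close: fully open they stand 13 mm farther back than shut.
Start: joints at [1.182, 0.599, -0.003, 1.599, 0.002, 0.943, -0.08], TCP at [222.4, -690.045, 231.275] pointing down, gripper open.
Joint ranges: [-2.57, 2.57], [-0.35, 1.97], [-1.29, 1.29], [0.11, 2.56], [-1.05, 4.19], [0.11, 1.86], [-2.63, 2.63]. Speed limits (rad/s): [2.22, 2.22, 3.01, 3.01, 3.14, 3.14, 3.14].

## Interface

Orientations are given as a rotation vector (axis times angle).
In Python, from cell import * gives the robot as it stands.
- The arm moves only by the tool move_arm, never from a script. Its argument "commands" is text: rows parted by semicolons, each of 6 numbers parted by spaces: the shift along the tool's x, y, z in units of 25 mm (1.0 is 25 mm), then the turn, a rotation vector about the tool's x, y, z in units of 5 degrees (1.0 is 5 degrees). A call has 1 to 5 rows; each row is the pose to reach, as a shift and turn from the pose commanded when the call began, along the tool's axes at that moment; what a row does not reach only later rows make up. A row lasts 1/12 s, in which the tool goes at most 41.7 mm and 7.16 degrees, less where a joint would pass 70% of its speed; a pose out of reach is approached as far as the arm can. A call with a gripper value outside its range is refused whole. "jaw" is the finger opening in mm, from 0 to 85.4, set as the call begins (left out, the last holds). The fingers move at their own pace and stop on an object; "grip_force" is the grip in N (left out, the last holds). Time passes only in rows, so rows that repeat a pose let the fingers close. It gives the time, the measured TCP pose, the force, the opening and the grip force at its end, in the units of the state.
- observe(): the state, without advancing time (a new reading comes with each control period).
- read_camera(name): name is "side" or "top"; returns the picture (480x640x3 uint8, red, green, blue); there is no depth.
- get_calibration(name): a dict with "fx", "fy", "cx", "cy" (pixels), "R" (3x3) and "t" (3): a world point X has camera coordinates R X + t. Camera axes: x right, y down, z forward; pixel columns grow to the right and rows downward; lengths in mm; the calibration is good to about 2 mm. A picture is of the moment at which its call begins. get_calibration takes no time and is no camera call.
- job_done(): hands the job in; it is judged then, once.
The state is a dict: "t": time; "joint_pos": joint angles; "qd": joint speeds; "tau": joint torques, N m; "tool_pos": TCP position; "orientation": TCP orientation; "contact_force": force on the tool from outside, world axes, zero at the start; "ft_torque": the same for the moment, N m; "opening": finger opening in mm; "finger_force": force on a finger pad.
Only numpy, scipy, OpenCV 4.12 (cv2) and the standard library are available. Lean on these libraries where they do the work, as an engineer would, in place of code of your own. Each camera call takes 0.05 s, during which the arm holds its last target. There are 200 camera calls.

## Working session

There is one attempt and no reset: what is moved stays moved. The work goes in short steps, Python scripts to look and compute and a tool call to move; the robot and the scene stay as the last step left them, time stands still between calls to the robot, and variables do not carry over. Pictures are saved under pics/ and viewed, at most 10 in all, crops included, and the job is handed in when it is done.

Besides the shell and the picture viewer there is one more tool, called after "Emit:" as name(argument=value, ...), one argument or row to a line, values as JSON. move_arm: Moves the arm, as the interface text tells. Its arguments: {"type":"object","properties":{"commands":{"type":"string"},"jaw":{"type":"number"},"grip_force":{"type":"number"}},"required":["commands"]}

```bash
ls; mkdir -p pics; python3 - <<'E'
from cell import *
import cv2
for n in("top","side"):
    cv2.imwrite(f"pics/{n}0.png",read_camera(n)[:,:,::-1]); c=get_calibration(n); print(n,c)
print(observe())
E
```

```text
pics
top {'fx': 556.044693479069, 'fy': 556.044693479069, 'cx': 310.5161704444498, 'cy': 239.03741743673856, 'R': array([[-0.01360212, -0.99987836, -0.00763144],
       [-0.99093936,  0.01449963, -0.13352504],
       [ 0.13361946,  0.00574607, -0.99101606]]), 't': array([-133.72171267,  589.63874447, 1137.26905981])}
side {'fx': 592.0538763848364, 'fy': 592.0538763848364, 'cx': 318.5788953546442, 'cy': 243.90117560054208, 'R': array([[ 0.99913034,  0.03714965,  0.01893339],
       [ 0.03341707, -0.44186052, -0.89646114],
       [-0.0249373 ,  0.89631422, -0.44271768]]), 't': array([-583.94769161,  -15.4150007 , 1652.08202804])}
{'t': 0.1, 'joint_pos': array([ 1.18227333,  0.60003389, -0.0025506 ,  1.60007613,  0.00181769,
        0.94289756, -0.07976828]), 'qd': array([ 5.39458672e-05, -1.11388921e-04, -3.90392899e-04, -9.16525058e-04,
        1.36925097e-03, -7.66041487e-04,  2.66786997e-03]), 'tau': array([ 4.77895082e-03, -7.77992105e+01,  1.56987503e+00, -2.58626729e+01,
        1.26631706e-02,  5.39444445e-03, -1.49525064e-06]), 'tool_pos': array([ 222.2791954 , -689.62787419,  230.50195401]), 'orientation': array([-3.10211017e+00, -4.87781543e-01,  5.62665392e-04]), 'contact_force': array([ 0.66317043,  0.3485906 , -0.35899806]), 'ft_torque': array([-0.02087901,  0.01796197,  0.02573093]), 'finger_force': 0.0, 'opening': 84.84620858247762}
```

View pics/top0.png

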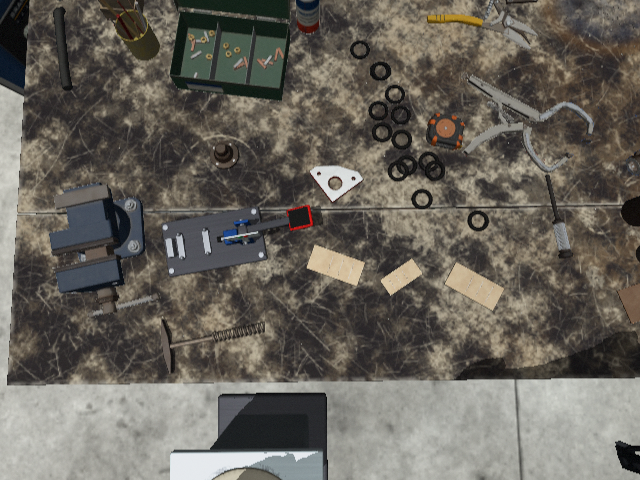

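View pics/side0.png

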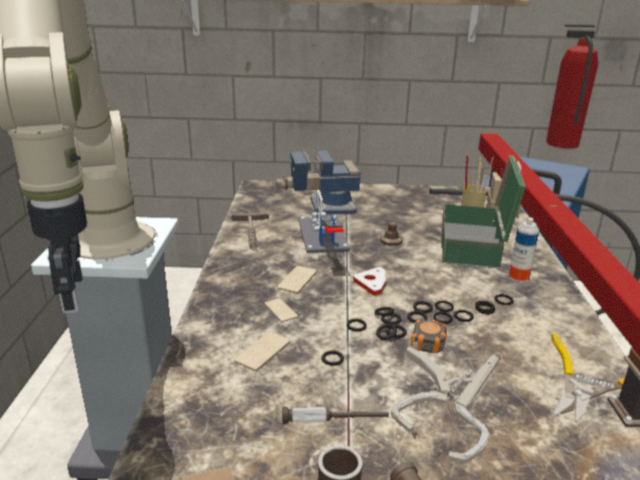

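The three sandy plates sit in the top view at about (336,265), (401,277) and (474,286), and the middle one is the smallest. The jig is at (215,242), with the red pad at (300,217). Next I'll measure the plates and zoom in on the jig.

```bash
cat > h.py <<'E'
from cell import *
import cv2, numpy as np
def back(n,uv,z):
    c=get_calibration(n);R=np.array(c["R"]);t=np.array(c["t"])
    d=R.T@np.array([(uv[0]-c["cx"])/c["fx"],(uv[1]-c["cy"])/c["fy"],1]);o=-R.T@t
    return o+d*(z-o[2])/d[2]
def proj(n,X):
    c=get_calibration(n);p=np.array(c["R"])@X+np.array(c["t"])
    return np.array([c["fx"]*p[0]/p[2]+c["cx"],c["fy"]*p[1]/p[2]+c["cy"]])
E
python3 - <<'E'
from h import *
im=cv2.imread("pics/top0.png")
hsv=cv2.cvtColor(im,cv2.COLOR_BGR2HSV)
m=((hsv[...,2]>165)&(hsv[...,1]>40)&(hsv[...,1]<120)).astype(np.uint8)*255
m=cv2.morphologyEx(m,cv2.MORPH_OPEN,np.ones((7,7)))
for k in cv2.findContours(m,0,1)[0]:
    if cv2.contourArea(k)<400: continue
    w=np.array([back("top",p[0],5)[:2] for p in k],np.float32)
    print(cv2.minAreaRect(k)[0],cv2.minAreaRect(w),cv2.boxPoints(cv2.minAreaRect(w)).round(0).tolist())
# side view check
print("red pad")
m=((hsv[...,1]>200)&(hsv[...,2]>150)&((hsv[...,0]<8)|(hsv[...,0]>172))).astype(np.uint8)*255
for k in cv2.findContours(m[190:240,270:330].copy(),0,1)[0]: print(cv2.minAreaRect(k+[270,190]))
a=cv2.resize(im[195:285,150:330],None,fx=4.4,fy=4.4,interpolation=cv2.INTER_CUBIC)
cv2.imwrite("pics/jig.png",a)
s=cv2.imread("pics/side0.png")
cv2.imwrite("pics/jigs.png",cv2.resize(s[180:260,280:380],None,fx=7,fy=7,interpolation=cv2.INTER_CUBIC))
E
```

```text
(474.06524658203125, 286.1676330566406) ((485.22796630859375, -491.3957824707031), (115.32344055175781, 53.647525787353516), 59.65434646606445) [[433.0, -528.0], [479.0, -555.0], [538.0, -455.0], [491.0, -428.0]]
(335.2215576171875, 264.872314453125) ((535.2384033203125, -194.37567138671875), (115.44627380371094, 54.31746292114258), 69.72034454345703) [[490.0, -239.0], [541.0, -258.0], [581.0, -150.0], [530.0, -131.0]]
red pad
((289.0, 224.5), (3.0, 0.0), -90.0)
((287.0, 213.0), (4.0, 0.0), -90.0)
((291.5, 209.0), (1.0, 0.0), 180.0)
((296.0, 208.0), (0.0, 0.0), 0.0)
((300.0, 207.0), (0.0, 0.0), 0.0)
((298.0, 207.0), (0.0, 0.0), 0.0)
((304.5953369140625, 221.1356658935547), (15.314312934875488, 29.999269485473633), 36.469234466552734)
```

View pics/jig.png

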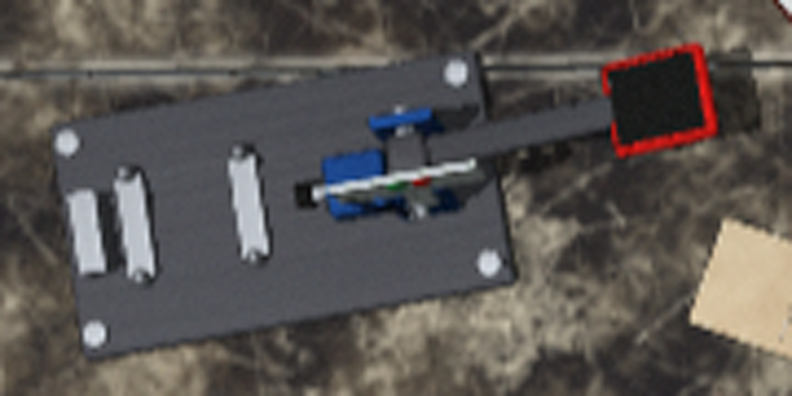

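The crop shows pin tops at (126,174), (240,152), (141,274) and (258,257), base corners at (53,128), (478,55), (515,278) and (88,357), and the pad's black top centred at (661,101). I'll fit the jig pose to these and measure the small plate.

```bash
python3 - <<'E'
from h import *
from scipy.optimize import least_squares
im=cv2.imread("pics/top0.png")
f=lambda p:((np.array(p)+.5)/4.4-.5)+[150,195]
obj=[(-143,26,29),(-87,26,29),(-143,-26,29),(-87,-26,29),(118,0,114)]
pix=[f(p) for p in[(126,174),(240,152),(141,274),(258,257),(661,101)]]
def W(q,o):
    c,s=np.cos(q[2]),np.sin(q[2]);return np.array([q[0]+c*o[0]-s*o[1],q[1]+s*o[0]+c*o[1],o[2]])
r=least_squares(lambda q:np.concatenate([proj("top",W(q,o))-p for o,p in zip(obj,pix)]),[580,0,-1.4])
print(r.x,r.fun.round(2))
c=[back("top",f(p),12)[:2] for p in[(53,128),(478,55),(515,278),(88,357)]]
c=np.array(c);ct=c.mean(0);co,s=np.cos(r.x[2]),np.sin(r.x[2])
print("corners in jig",((c-r.x[:2])@np.array([[co,-s],[s,co]])).round(1))
for n in["nest"]:print("nest",W(r.x,(-110,0,22.5)),"pad level",W(r.x,(125,0,79)),"pad rest", W(r.x,(118,0,114)))
hsv=cv2.cvtColor(im,cv2.COLOR_BGR2HSV)
w=im[255:300,375:430]
g=cv2.resize(w,None,fx=10,fy=10,interpolation=cv2.INTER_CUBIC)
hs=cv2.cvtColor(g,cv2.COLOR_BGR2HSV);print(hsv[277,401])
m=((hs[...,2]>150)&(hs[...,1]>40)).astype(np.uint8)*255
m=cv2.morphologyEx(m,cv2.MORPH_OPEN,np.ones((61,61)))
k=max(cv2.findContours(m,0,1)[0],key=cv2.contourArea)
g2=g.copy();cv2.drawContours(g2,[k],-1,(0,0,255),1);cv2.imwrite("pics/pl.png",g2)
w=np.array([back("top",(p[0]+.5)/10-.5+[375,255],5)[:2] for p in k],np.float32)
b=cv2.minAreaRect(w);print(b,cv2.boxPoints(b).round(0).tolist())
E
```

```text
[602.04236632  -4.80863021  -1.40975544] [ 0.2  -0.49  0.14 -0.02  0.27  0.6  -0.33 -0.11 -0.26  0.02]
corners in jig [[-179.7   57.3]
 [  33.4   56.6]
 [  33.4  -56.2]
 [-178.5  -58. ]]
nest [584.40433791 103.76807057  22.5       ] pad level [ 622.08558041 -128.19124475   79.        ] pad rest [ 620.96316042 -121.28181833  114.        ]
[ 19  63 210]
((508.23919677734375, -335.7471618652344), (40.498802185058594, 84.68014526367188), 33.38151168823242) [[468.0, -312.0], [515.0, -382.0], [548.0, -360.0], [502.0, -289.0]]
```

View pics/pl.png

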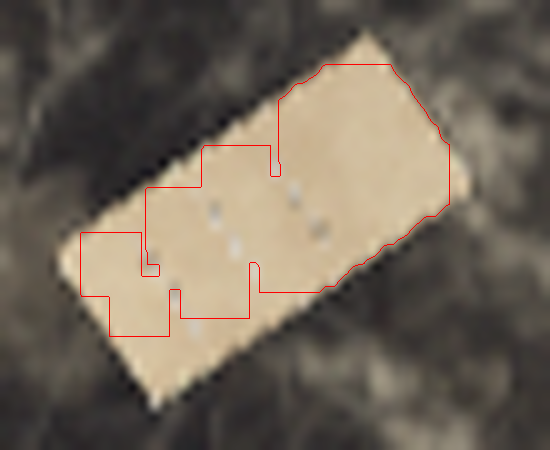

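```bash
cat >> h.py <<'E'
from scipy.spatial.transform import Rotation as Ro
def goto(x,y,z,yaw):
    "yaw (deg) of tool x; tool down. Prints the shift (25 mm) and turn (5 deg) in tool axes"
    o=observe();R=Ro.from_rotvec(o["orientation"])
    T=Ro.from_euler("z",yaw,degrees=True)*Ro.from_euler("x",180,degrees=True)
    d=R.inv().apply(np.array([x,y,z])-o["tool_pos"])/25
    w=(R.inv()*T).as_rotvec(degrees=True)/5
    print(round(float(o["t"]),2),o["tool_pos"].round(1),o["contact_force"].round(1),round(float(o["opening"]),1),"MOVE",d.round(3),w.round(3))
E
python3 - <<'E'
from h import *
import cell
print([ (k,getattr(cell,k)) for k in dir(cell) if "grip" in k.lower()])
c=np.array([back("top",(np.array(p)+.5)/10-.5+[375,255],5)[:2] for p in[(368,30),(471,187),(155,410),(57,250)]],np.float32)
b=cv2.minAreaRect(c);print(c.round(1).tolist(),c.mean(0),b)
v=c[0]-c[3]+c[1]-c[2];print(np.degrees(np.arctan2(v[1],v[0])))
X=c.mean(0);print("side px",proj("side",np.array([X[0],X[1],5])))
goto(X[0],X[1],100,123.6)
E
```

```text
[('grip_point_offset', 18.700000000000003)]
[[548.7000122070312, -359.5], [514.4000244140625, -380.3999938964844], [467.5, -310.79998779296875], [502.0, -290.79998779296875]] [ 508.12555 -335.3899 ] ((508.055908203125, -335.1583557128906), (40.12443923950195, 85.78288269042969), 33.96723556518555)
-55.93447
side px [279.31970952 308.25380199]
0.1 [ 222.3 -689.6  230.5] [ 0.7  0.3 -0.4] 84.8 MOVE [15.231 -9.969  5.232] [-1.3000e-02 -1.4000e-02 -2.1146e+01]
```

Emit:
move_arm(
  commands="15.23 -9.97 4.2 0 0 -21.2;15.23 -9.97 4.2 0 0 -21.2;15.23 -9.97 4.2 0 0 -21.2;15.23 -9.97 4.2 0 0 -21.2;15.23 -9.97 4.2 0 0 -21.2",
  jaw=60,
)

```text
t: 0.52
tool_pos: [350.6, -530.4, 183.9]
orientation: [-2.799, -1.426, 0.0]
contact_force: [0.4, -1.9, -0.1]
opening: 60.5
finger_force: 0.0
```

```bash
python3 -c "
from h import *
goto(508.1,-335.3,100,124)"
```

```text
0.52 [ 350.6 -530.4  183.9] [ 0.4 -1.9 -0.1] 60.5 MOVE [10.016  0.513  3.357] [-2.0000e-03 -3.0000e-03 -1.3997e+01]
```

Emit:
move_arm(
  commands="9.6 0.5 2.8 0 0 -13.8;9.6 0.5 2.8 0 0 -13.8;9.6 0.5 2.8 0 0 -13.8;9.6 0.5 2.8 0 0 -13.8;9.6 0.5 2.8 0 0 -13.8",
)

```text
t: 0.93
tool_pos: [477.4, -375.8, 125.5]
orientation: [-2.225, -2.218, -0.0]
contact_force: [0.7, -1.2, 0.2]
opening: 59.8
finger_force: 0.0
```

```bash
python3 -c "
from h import *
goto(508.1,-335.3,80,124)"
```

```text
0.93 [ 477.4 -375.8  125.5] [ 0.7 -1.2  0.2] 59.8 MOVE [1.622 1.224 1.821] [-1.000e-03 -2.000e-03 -6.836e+00]
```

Emit:
move_arm(
  commands="1.5 1.1 1.6 0 0 -6.7;1.5 1.1 1.6 0 0 -6.7;1.5 1.1 1.6 0 0 -6.7;1.5 1.1 1.6 0 0 -6.7;1.5 1.1 1.6 0 0 -6.7",
)

```text
t: 1.35
tool_pos: [504.5, -339.4, 85.3]
orientation: [-1.488, -2.765, -0.0]
contact_force: [-0.0, 0.0, -0.4]
opening: 59.6
finger_force: 0.0
```

Emit:
move_arm(
  commands="0 0 0 0 0 0;0 0 0 0 0 0",
)

```text
t: 1.52
tool_pos: [504.2, -340.2, 85.8]
orientation: [-1.504, -2.758, -0.001]
contact_force: [0.0, 0.0, -0.2]
opening: 59.8
finger_force: 0.0
```

```bash
python3 -c "
from h import *
goto(508.1,-335.3,10,124)
im=read_camera('top')[:,:,::-1]
cv2.imwrite('pics/a.png',cv2.resize(im[225:325,340:460],None,fx=6,fy=6,interpolation=cv2.INTER_CUBIC))"
```

```text
1.52 [ 504.2 -340.2   85.8] [ 0.   0.  -0.2] 59.8 MOVE [0.077 0.236 3.032] [ 0.    -0.009 -0.241]
```

View pics/a.png

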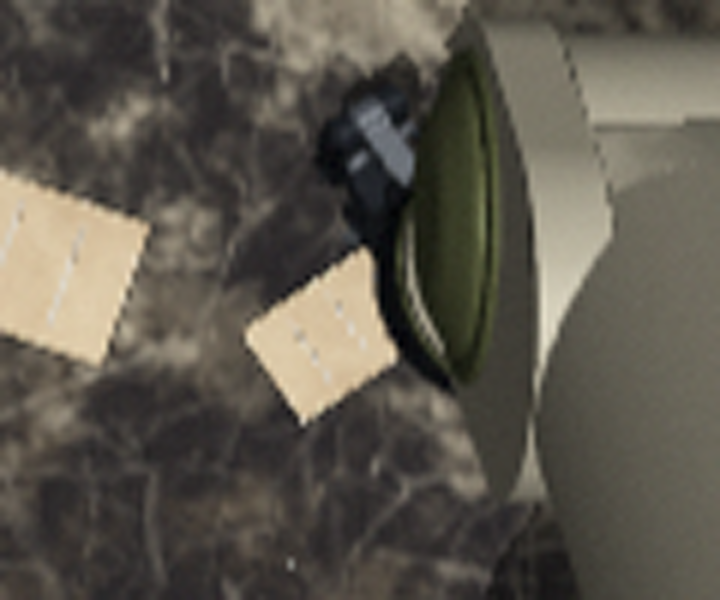

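The arm hides the grasp from the top camera, though the plate is still undisturbed at crop (320,340). I'll correct and go down.

Emit:
move_arm(
  commands="0.08 0.24 2.9 0 0 -0.24;0.08 0.24 2.9 0 0 -0.24;0.08 0.24 3.2 0 0 -0.24;0.08 0.24 3.3 0 0 -0.24;0.08 0.24 3.3 0 0 -0.24",
)

```text
t: 1.98
tool_pos: [508.5, -335.0, 3.8]
orientation: [-1.471, -2.775, 0.0]
contact_force: [1.3, 0.3, 1.0]
opening: 60.1
finger_force: 0.0
```

```bash
python3 -c "
from h import *
goto(508.1,-335.3,0,124)
im=read_camera('side')[:,:,::-1]
cv2.imwrite('pics/b.png',cv2.resize(im[250:330,230:340],None,fx=7,fy=7,interpolation=cv2.INTER_CUBIC))"
```

```text
1.98 [ 508.5 -335.     3.8] [1.3 0.3 1. ] 60.1 MOVE [ 0.    -0.019  0.154] [-0.006 -0.005  0.028]
```

View pics/b.png

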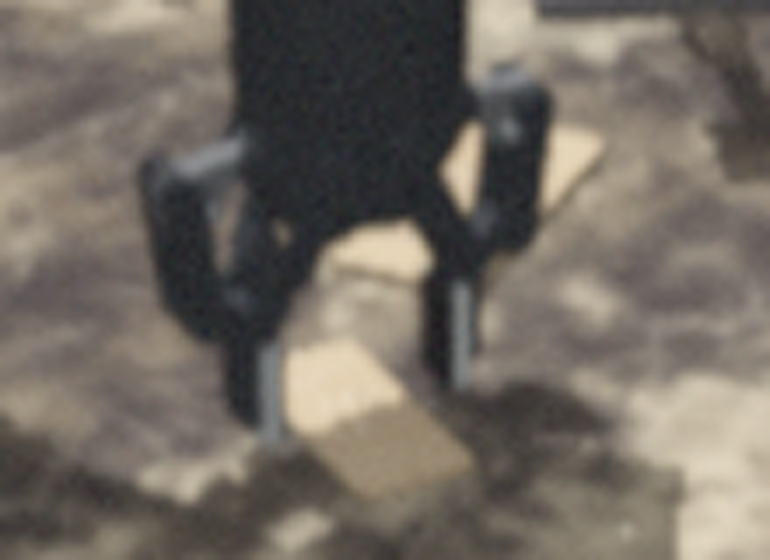

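The fingers straddle the plate, with tips at crop (270,445) and (455,385). I'll close in small steps and watch the force.

Emit:
move_arm(
  commands="0 -0.02 0.08 0 0 0;0 -0.02 0.08 0 0 0;0 -0.02 0.08 0 0 0;0 -0.02 0.08 0 0 0;0 -0.02 0.08 0 0 0",
  jaw=36,
  grip_force=40,
)

```text
t: 2.45
tool_pos: [508.8, -336.5, 3.9]
orientation: [1.471, 2.773, -0.001]
contact_force: [-2.3, -0.5, 10.2]
opening: 36.2
finger_force: 9.1
```

```bash
python3 -c "
from h import *
goto(508.1,-335.3,0,124);print(observe()['finger_force'])
for z in(0,5,10):print(proj('side',np.array([483.6,-352.2,z])))"
```

```text
2.45 [ 508.8 -336.5    3.9] [-2.3 -0.5 10.2] 36.2 MOVE [0.055 0.003 0.156] [0.01  0.036 0.024]
9.097377924481407
[267.68055231 313.80671637]
[267.63772733 311.91656166]
[267.59475872 310.02006709]
```

```bash
python3 -c "
from h import *
im=read_camera('side')[:,:,::-1]
cv2.imwrite('pics/c.png',cv2.resize(im[270:330,240:320],None,fx=9,fy=9,interpolation=cv2.INTER_CUBIC))"
```

```text
(no output)
```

View pics/c.png

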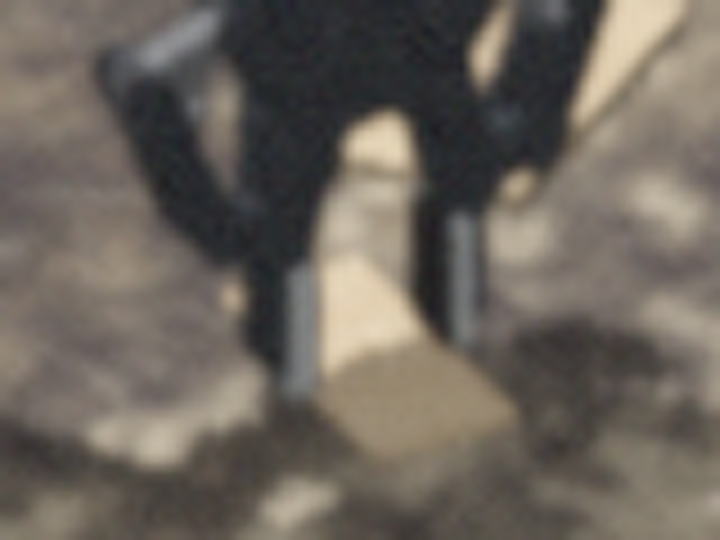

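The picture shows the tips on both sides of the plate, about 42 mm apart. To check whether it is really gripped, I'll ease up slightly and squeeze.

Emit:
move_arm(
  commands="0 0 -0.06 0 0 0;0 0 -0.06 0 0 0;0 0 -0.06 0 0 0;0 0 -0.06 0 0 0",
  jaw=30,
  grip_force=40,
)

```text
t: 2.83
tool_pos: [508.6, -336.1, 4.7]
orientation: [1.47, 2.774, -0.001]
contact_force: [-2.1, -0.8, 11.4]
opening: 29.8
finger_force: 5.7
```

The fingers slid over the top of the plate, so the tips are too high. I'll lift, open and go about 5 mm lower.

Emit:
move_arm(
  commands="0 0 -0.6 0 0 0;0 0 -0.6 0 0 0;0 0 -0.6 0 0 0;0 0 -0.6 0 0 0;0 0 -0.6 0 0 0",
)

```text
t: 3.25
tool_pos: [507.7, -335.4, 17.7]
orientation: [-1.47, -2.776, 0.0]
contact_force: [-0.1, 0.0, -0.4]
opening: 29.8
finger_force: 0.0
```

Emit:
move_arm(
  commands="0 0 0 0 0 0;0 0 0 0 0 0;0 0 0 0 0 0;0 0 0 0 0 0;0 0 0 0 0 0",
  jaw=60,
)

```text
t: 3.67
tool_pos: [508.0, -335.4, 18.0]
orientation: [-1.47, -2.776, 0.0]
contact_force: [-1.2, -1.1, -0.6]
opening: 60.1
finger_force: 0.0
```

```bash
python3 -c "
from h import *
goto(508.1,-335.3,-0.5,124)"
```

```text
3.67 [ 508.  -335.4   18. ] [-1.2 -1.1 -0.6] 60.1 MOVE [-0.     0.006  0.742] [-0.001 -0.002  0.038]
```

Emit:
move_arm(
  commands="0 0 0.74 0 0 0;0 0 0.74 0 0 0;0 0 0.74 0 0 0",
)

```text
t: 3.92
tool_pos: [507.5, -335.1, -0.9]
orientation: [-1.469, -2.775, 0.0]
contact_force: [-0.3, -0.1, -0.8]
opening: 60.2
finger_force: 0.0
```

Emit:
move_arm(
  commands="0 0 0 0 0 0;0 0 0 0 0 0;0 0 0 0 0 0;0 0 0 0 0 0;0 0 0 0 0 0",
  jaw=34,
)

```text
t: 4.33
tool_pos: [508.3, -335.5, 0.5]
orientation: [1.47, 2.776, -0.0]
contact_force: [-1.7, 0.9, 6.8]
opening: 38.0
finger_force: 40.3
```

The plate is gripped: finger force is 40 N and the jaw stopped at 38 mm. Lifting.

Emit:
move_arm(
  commands="0 0 -1 0 0 0;0 0 -2 0 0 0;0 0 -3 0 0 0;0 0 -4 0 0 0;0 0 -4 0 0 0",
  grip_force=60,
)

```text
t: 4.75
tool_pos: [509.9, -336.5, 104.2]
orientation: [1.468, 2.77, -0.001]
contact_force: [0.9, -0.5, -1.0]
opening: 37.0
finger_force: 60.1
```

```bash
python3 -c "
from h import *
goto(584.4,103.8,240,99.2);print(observe()['finger_force'])
im=read_camera('side')[:,:,::-1]
cv2.imwrite('pics/d.png',cv2.resize(im[200:320,220:340],None,fx=5,fy=5,interpolation=cv2.INTER_CUBIC))"
```

```text
4.75 [ 509.9 -336.5  104.2] [ 0.9 -0.5 -1. ] 37.0 MOVE [12.87  12.369 -5.472] [0.043 0.056 4.992]
60.139009952545166
```

View pics/d.png

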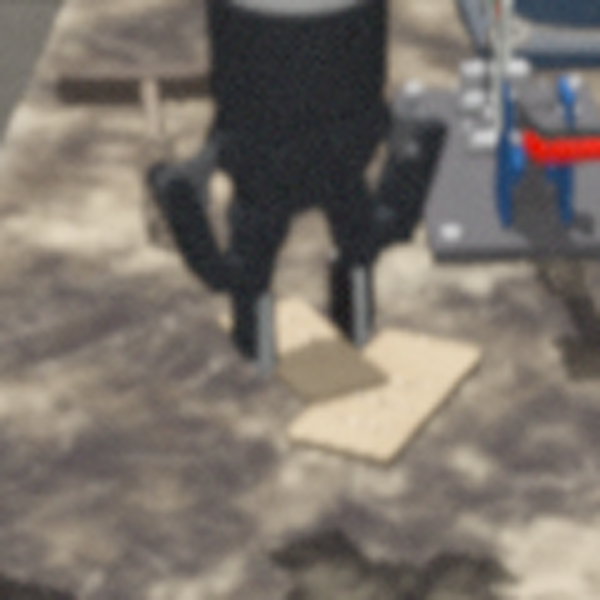

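The plate is held level below the tips, shaded, at crop (330,370), and the larger plate lies behind it. Carrying it over to the nest, high.

Emit:
move_arm(
  commands="0 0 -2 0 0 0;12.87 12.37 -5.4 0 0 5;12.87 12.37 -5.4 0 0 5;12.87 12.37 -5.4 0 0 5;12.87 12.37 -5.4 0 0 5",
)

```text
t: 5.22
tool_pos: [534.8, -173.4, 174.9]
orientation: [-2.046, -2.383, 0.001]
contact_force: [0.4, 0.2, -0.8]
opening: 36.7
finger_force: 60.9
```

```bash
python3 -c "
from h import *
goto(584.4,103.8,240,99.2);print(observe()['finger_force'])"
```

```text
5.22 [ 534.8 -173.4  174.9] [ 0.4  0.2 -0.8] 36.7 MOVE [10.662  3.633 -2.602] [-0.011 -0.006 -0.102]
60.934317111968994
```

Emit:
move_arm(
  commands="1 0.3 -1.5 0 0 0;10.3 3.5 -2.6 0 0 0;10.3 3.5 -2.6 0 0 0;10.3 3.5 -2.6 0 0 0;10.3 3.5 -2.6 0 0 0",
)

```text
t: 5.63
tool_pos: [566.2, 13.5, 229.6]
orientation: [-2.037, -2.391, 0.002]
contact_force: [0.3, -0.6, -0.5]
opening: 37.1
finger_force: 60.9
```

```bash
python3 -c "
from h import *
goto(584.4,103.8,200,99.2);print(observe()['finger_force'])"
```

```text
5.63 [566.2  13.5 229.6] [ 0.3 -0.6 -0.5] 37.1 MOVE [3.449 1.294 1.18 ] [-0.013  0.004 -0.008]
60.937381982803345
```

Emit:
move_arm(
  commands="3 1.1 0 0 0 0;3 1.1 0.5 0 0 0;3 1.1 0.5 0 0 0;3 1.1 0.5 0 0 0;3 1.1 0.5 0 0 0",
)

```text
t: 6.05
tool_pos: [581.2, 89.8, 216.4]
orientation: [-2.035, -2.392, 0.004]
contact_force: [0.1, -1.0, -0.9]
opening: 37.2
finger_force: 60.9
```

```bash
python3 -c "
from h import *
goto(584.4,103.8,60,99.2)"
```

```text
6.05 [581.2  89.8 216.4] [ 0.1 -1.  -0.9] 37.2 MOVE [0.539 0.232 6.256] [-0.028  0.009  0.002]
```

Emit:
move_arm(
  commands="0.54 0.23 1 0 0 0;0.54 0.23 2.6 0 0 0;0.54 0.23 4.2 0 0 0;0.54 0.23 5.6 0 0 0;0.54 0.23 6.2 0 0 0",
)

```text
t: 6.47
tool_pos: [583.2, 101.4, 58.4]
orientation: [-2.038, -2.387, 0.008]
contact_force: [-0.5, -0.9, -1.0]
opening: 37.4
finger_force: 60.9
```

Emit:
move_arm(
  commands="0 0 0 0 0 0;0 0 0 0 0 0;0 0 0 0 0 0",
)

```text
t: 6.72
tool_pos: [586.2, 103.7, 63.8]
orientation: [2.038, 2.39, 0.001]
contact_force: [0.3, -0.3, 0.2]
opening: 37.3
finger_force: 60.9
```

```bash
python3 -c "
from h import *
goto(584.4,103.8,30,99.2)
im=read_camera('side')[:,:,::-1];b=read_camera('top')[:,:,::-1]
a=np.hstack([cv2.resize(im[190:260,290:360],(400,400),interpolation=cv2.INTER_CUBIC),cv2.resize(b[200:280,150:230],(400,400),interpolation=cv2.INTER_CUBIC)])
cv2.imwrite('pics/e.png',a)
yaw=np.radians(-80.77)
W=lambda o:np.array([602.04+np.cos(yaw)*o[0]-np.sin(yaw)*o[1],-4.81+np.sin(yaw)*o[0]+np.cos(yaw)*o[1],o[2]])
for n,off in(('side',(290,190,400/70,0)),('top',(150,200,5,400))):
  for o in[(-143,26,29),(-87,26,29),(-143,-26,29),(-87,-26,29),(-67.5,20,64),(-67.5,-20,64),(-152.5,20,64),(-152.5,-20,64)]:
    p=(proj(n,W(o))-off[:2])*off[2]+[off[3],0];print(n,o,p.round(0))
"
```

```text
6.72 [586.2 103.7  63.8] [ 0.3 -0.3  0.2] 37.3 MOVE [ 0.017 -0.07   1.352] [ 0.015  0.003 -0.022]
side (-143, 26, 29) [214. 147.]
side (-87, 26, 29) [229. 191.]
side (-143, -26, 29) [114. 150.]
side (-87, -26, 29) [126. 195.]
side (-67.5, 20, 64) [224. 143.]
side (-67.5, -20, 64) [144. 146.]
side (-152.5, 20, 64) [201.  78.]
side (-152.5, -20, 64) [124.  80.]
top (-143, 26, 29) [542. 168.]
top (-87, 26, 29) [671. 146.]
top (-143, -26, 29) [560. 287.]
top (-87, -26, 29) [690. 265.]
top (-67.5, 20, 64) [703. 139.]
top (-67.5, -20, 64) [718. 233.]
top (-152.5, 20, 64) [501. 174.]
top (-152.5, -20, 64) [515. 269.]
```

View pics/e.png

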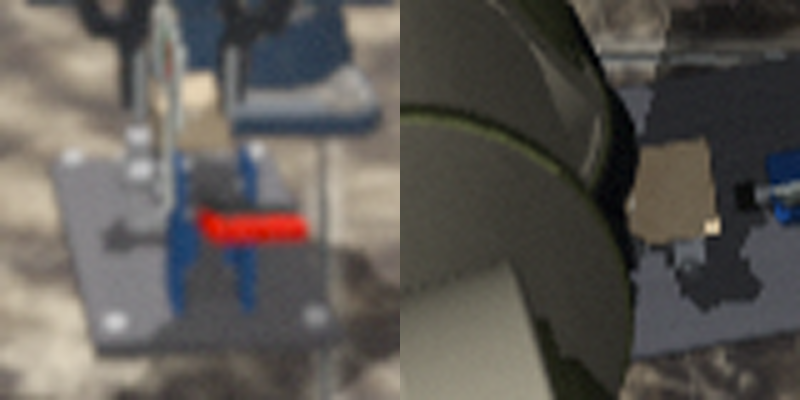

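The right half (top view) shows the plate's hinge-side end at (706,137) and (719,233), within about 2 mm of the prediction. I'll measure its long edges exactly against the jig.

```bash
python3 - <<'E'
from h import *
b=cv2.imread("pics/e.png")[:,400:]
g=b.astype(int); s=(g[...,2]-g[...,0])  # tan: red-blue
o=observe();yaw=np.radians(-80.77);X=o["tool_pos"]
u=np.array([np.cos(yaw),np.sin(yaw)]);v=np.array([-u[1],u[0]])
H=back("top",(200,240),0)
zt=X[2]+4.5
for col in range(255,306,10):
    print(col,s[125:150:3,col],s[215:260:4,col])
    r=[]
    for sg in(1,-1):
        # row on expected edge at col
        P=[(proj("top",np.append(X[:2]+u*a+v*20*sg,zt))-[150,200])*5 for a in(0,42)]
        r.append(np.interp(col,[P[0][0],P[1][0]],[P[0][1],P[1][1]]))
    def edge(r0):
        w=np.arange(int(r0)-14,int(r0)+15);y=cv2.GaussianBlur(s[:,col].astype(np.float32).reshape(-1,1),(1,7),0).ravel()[w];gd=np.abs(np.diff(y));return w[gd.argmax()]+.5
    print("  expect",np.round(r,1),"seen",[edge(k) for k in r])
print("px/mm",np.linalg.norm(P[0]-P[1])/42, "end col/row",[((proj("top",np.append(X[:2]+u*42.5+v*20*sg,zt))-[150,200])*5).round(0) for sg in(1,-1)])
E
```

```text
255 [-4 -4 -4 -4 -4 -5  2 12 23] [29 29 30 30 29 29 26 16  1 -4 -7 -8]
  expect [140.3 237.2] seen [np.float64(145.5), np.float64(244.5)]
265 [-4 -3 -4 -5 -3 -2  6 16 25] [29 28 29 29 29 31 28 14 -2 -4 -5 -6]
  expect [138.5 235.5] seen [np.float64(143.5), np.float64(243.5)]
275 [-3 -4 -3 -4 -3  6 18 27 30] [30 29 27 27 27 24 11 -3 -7 -8 -6 -5]
  expect [136.8 233.7] seen [np.float64(141.5), np.float64(239.5)]
285 [-3 -4 -6 -6 -2  9 21 27 30] [29 30 30 28 30 27 10 -8 -9 -9 -7 -8]
  expect [135. 232.] seen [np.float64(140.5), np.float64(239.5)]
295 [-4 -3 -3 -1  2 11 21 27 30] [29 27 25 28 32 21  2 -8 -7 -8 -9 -7]
  expect [133.3 230.2] seen [np.float64(141.5), np.float64(237.5)]
305 [-5 -5 -3  0  6 15 23 26 29] [26 30 39 44 42 21  1 -6 -6 -5 -6 -7]
  expect [132.5 228.5] seen [np.float64(139.5), np.float64(235.5)]
px/mm 2.433865253745147 end col/row [array([300., 132.]), array([315., 227.])]
```

The camera puts the plate 1.9 mm further toward -x than the TCP reading, which is exactly over the nest centreline. So no sideways correction is needed, only about 1.5 mm along +tool x. Going down.

Emit:
move_arm(
  commands="0.06 0 0.5 0 0 0;0.06 0 0.9 0 0 0;0.06 0 1.2 0 0 0;0.06 0 1.35 0 0 0;0.06 0 1.35 0 0 0",
)

```text
t: 7.23
tool_pos: [584.3, 106.1, 27.5]
orientation: [-2.035, -2.392, 0.003]
contact_force: [-0.3, -0.6, -1.2]
opening: 37.1
finger_force: 60.9
```

Emit:
move_arm(
  commands="0 0 0.1 0 0 0;0 0 0.15 0 0 0;0 0 0.2 0 0 0;0 0 0.2 0 0 0",
)

```text
t: 7.57
tool_pos: [585.1, 106.1, 23.9]
orientation: [-2.036, -2.392, 0.0]
contact_force: [-0.6, 0.3, -0.7]
opening: 36.9
finger_force: 60.9
```

```bash
python3 -c "
from h import *
goto(586.2,105.2,20.5,99.2)"
```

```text
7.57 [585.1 106.1  23.9] [-0.6  0.3 -0.7] 36.9 MOVE [-0.044  0.037  0.134] [-0.     0.    -0.002]
```

Still no contact, and the plate is already below the pin tops, so the fit is good.

Emit:
move_arm(
  commands="-0.03 0.02 0.08 0 0 0;-0.03 0.02 0.13 0 0 0;-0.03 0.02 0.16 0 0 0;-0.03 0.02 0.16 0 0 0;-0.03 0.02 0.16 0 0 0",
)

```text
t: 7.98
tool_pos: [586.0, 105.3, 20.7]
orientation: [2.036, 2.391, 0.0]
contact_force: [-1.7, -1.5, 8.2]
opening: 37.2
finger_force: 62.2
```

Resting on the strips: 8 N at z = 20.7. Releasing.

Emit:
move_arm(
  commands="0 0 0 0 0 0;0 0 0 0 0 0;0 0 0 0 0 0;0 0 0 0 0 0;0 0 0 0 0 0",
  jaw=58,
)

```text
t: 8.4
tool_pos: [585.7, 105.5, 19.8]
orientation: [-2.036, -2.392, 0.0]
contact_force: [0.2, -0.2, 0.1]
opening: 58.0
finger_force: 0.0
```

Emit:
move_arm(
  commands="0 0 -0.7 0 0 0;0 0 -2 0 0 0;0 0 -3.5 0 0 0;0 0 -5 0 0 0;0 0 -6.6 0 0 0",
)

```text
t: 8.82
tool_pos: [585.0, 105.4, 186.1]
orientation: [-2.035, -2.392, 0.002]
contact_force: [0.2, -0.4, -0.3]
opening: 57.8
finger_force: 0.0
```

```bash
python3 -c "
from h import *
goto(623,-126,190,99.2)"
```

```text
8.82 [585.  105.4 186.1] [ 0.2 -0.4 -0.3] 57.8 MOVE [-9.378  0.019 -0.16 ] [-0.018 -0.002  0.   ]
```

Emit:
move_arm(
  commands="0 0 -1 0 0 0;-9.38 0 -1.3 0 0 0;-9.38 0 -1.3 0 0 0;-9.38 0 -1.3 0 0 0;-9.38 0 -1.3 0 0 0",
  jaw=0,
)

```text
t: 9.23
tool_pos: [612.3, -60.7, 215.7]
orientation: [2.035, 2.393, 0.0]
contact_force: [0.4, -0.8, -0.1]
opening: 0.2
finger_force: 0.0
```

Emit:
move_arm(
  commands="-2.8 0 0 0 0 0;-2.8 0 0 0 0 0;-2.8 0 0 0 0 0;-2.8 0 0 0 0 0;-2.8 0 0 0 0 0",
)

```text
t: 9.65
tool_pos: [623.2, -127.3, 215.1]
orientation: [-2.036, -2.392, -0.001]
contact_force: [0.4, 0.9, -0.2]
opening: 0.0
finger_force: 0.0
```

```bash
python3 -c "
from h import *
goto(623,-126,125,99.2)
b=read_camera('top')[:,:,::-1]
cv2.imwrite('pics/f.png',cv2.resize(b[195:285,150:330],None,fx=4.4,fy=4.4,interpolation=cv2.INTER_CUBIC))"
```

```text
9.65 [ 623.2 -127.3  215.1] [ 0.4  0.9 -0.2] 0.0 MOVE [ 0.05  -0.     3.602] [-0.003 -0.01   0.   ]
```

View pics/f.png

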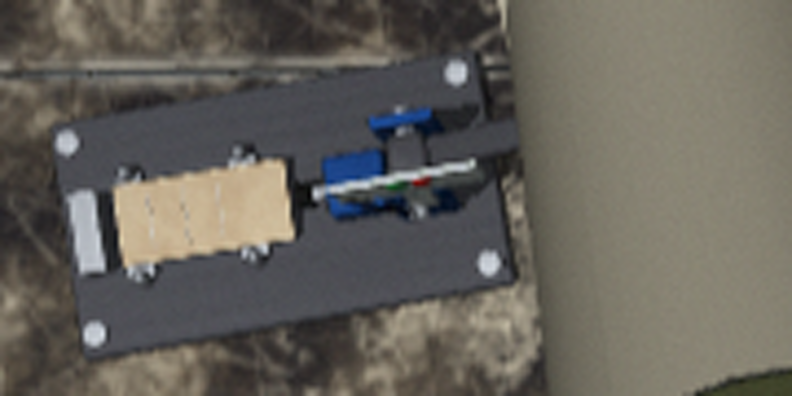

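The plate lies between all four pins, corners at (115,185), (287,157), (297,240) and (124,267), and the lever is still up. Now I'll press the pad.

Emit:
move_arm(
  commands="0 0 1 0 0 0;0 0 2 0 0 0;0 0 3 0 0 0;0 0 3.6 0 0 0;0 0 3.6 0 0 0",
)

```text
t: 10.12
tool_pos: [621.7, -125.8, 122.2]
orientation: [-2.03, -2.392, 0.003]
contact_force: [-0.2, 0.2, 0.8]
opening: -0.2
finger_force: 0.0
```

Emit:
move_arm(
  commands="0 0 0.3 0 0 0;0 0 0.5 0 0 0;0 0 0.7 0 0 0;0 0 0.9 0 0 0;0 0 1.1 0 0 0",
)

```text
t: 10.53
tool_pos: [624.3, -128.4, 98.3]
orientation: [2.035, 2.39, 0.001]
contact_force: [0.5, -2.7, 3.7]
opening: -0.1
finger_force: 1.9
```

```bash
python3 -c "
from h import *
goto(623,-126,79,99.2)"
```

```text
10.53 [ 624.3 -128.4   98.3] [ 0.5 -2.7  3.7] -0.1 MOVE [ 0.105 -0.038  0.773] [ 0.022  0.011 -0.006]
```

Emit:
move_arm(
  commands="0 0 0.2 0 0 0;0 0 0.35 0 0 0;0 0 0.5 0 0 0;0 0 0.6 0 0 0;0 0 0.65 0 0 0",
)

```text
t: 10.95
tool_pos: [624.0, -129.0, 81.5]
orientation: [2.036, 2.39, -0.0]
contact_force: [1.4, -5.4, 5.8]
opening: -0.3
finger_force: 3.4
```

Emit:
move_arm(
  commands="0 0 0.05 0 0 0;0 0 0.08 0 0 0;0 0 0.08 0 0 0;0 0 0.08 0 0 0",
)

```text
t: 11.28
tool_pos: [624.1, -129.2, 79.8]
orientation: [2.036, 2.39, -0.0]
contact_force: [0.8, -4.5, 6.6]
opening: -0.0
finger_force: 3.5
```

```bash
python3 -c "
from h import *
goto(623,-126,79,99.2)
b=read_camera('top')[:,:,::-1]
cv2.imwrite('pics/g.png',b)
a=cv2.imread('pics/g.png')[195:285,150:260].astype(int)
s=a[...,2]-a[...,0]; m=(s>35)
ys,xs=np.nonzero(m[25:70,15:75]);print('plate px centroid',(xs.mean()+165).round(2),(ys.mean()+220).round(2),len(xs))
p=cv2.resize(b[195:285,150:330],None,fx=4.4,fy=4.4,interpolation=cv2.INTER_CUBIC);f=cv2.imread('pics/f.png')
for n,q in(('before',f),('now',p)):
  r=q.astype(int);t=(r[150:275,100:320,2]-r[150:275,100:320,0])>25;y,x=np.nonzero(t);print(n,x.mean()+100,y.mean()+150,len(x),x.min()+100,x.max()+100)"
```

```text
11.28 [ 624.1 -129.2   79.8] [ 0.8 -4.5  6.6] -0.0 MOVE [ 0.132 -0.022  0.033] [ 0.011  0.015 -0.013]
plate px centroid 192.82 243.6 679
before 203.15065471107317 212.19292627384002 14052 113 294
now 189.60128617363344 215.5436941764916 13995 100 281
```

The plate moved about 6.4 mm to the stop, as predicted. Last check: the red pad's height in the side camera against the prediction for a level lever.

```bash
python3 - <<'E'
from h import *
s=read_camera('side')[:,:,::-1].copy();s0=cv2.imread('pics/side0.png')
yaw=-1.40976
def P(x,y,z): return proj('side',np.array([602.04+np.cos(yaw)*x-np.sin(yaw)*y,-4.81+np.sin(yaw)*x+np.cos(yaw)*y,z]))
def face(th,y): # pad outer end face mid: 150 along, ~1.5 above line
    a=.29-th;return P(150*np.cos(a)-1.5*np.sin(a),y,72.5+150*np.sin(a)+1.5*np.cos(a))
for n,i in(('rest',s0),('now',s)):
    r=i[215:250,315:355].astype(int);m=(r[...,2]>130)&(r[...,1]<70);y,x=np.nonzero(m);print(n,x.mean()+315,y.mean()+215,len(x),y.min()+215,y.max()+215)
for th in(0,.24,.29,.34,.39):print(th,face(th,0).round(1))
o=observe();print(o['t'],o['tool_pos'],o['contact_force'])
E
```

```text
rest 333.0365853658537 229.35365853658536 82 226 232
now 332.1818181818182 244.36363636363637 88 237 248
0 [333.8 229.8]
0.24 [333.7 243.9]
0.29 [333.6 246.6]
0.34 [333.5 249.3]
0.39 [333.4 251.9]
11.3833 [ 624.07360173 -129.150733     79.88469362] [ 1.22945572 -4.78107378  8.07022586]
```

Emit:
move_arm(
  commands="0 0 0.04 0 0 0;0 0 0.05 0 0 0;0 0 0.05 0 0 0;0 0 0.05 0 0 0;0 0 0.05 0 0 0",
)

```text
t: 11.8
tool_pos: [624.1, -129.2, 78.7]
orientation: [2.036, 2.39, -0.0]
contact_force: [1.7, -4.4, 8.0]
opening: 0.2
finger_force: 3.8
```

```bash
python3 - <<'E'
from h import *
s=read_camera('side')[:,:,::-1]
r=s[215:265,315:355].astype(int);m=(r[...,2]>130)&(r[...,1]<70);print([(k+215,int(c)) for k,c in enumerate(m.sum(1)) if c])
o=observe();print(o['t'],o['tool_pos'],o['contact_force'])
if 74<o['tool_pos'][2]<83 and o['contact_force'][2]>4: print(job_done())
E
```

```text
[(238, 3), (239, 4), (240, 4), (241, 5), (242, 4), (243, 3), (244, 3), (245, 17), (246, 17), (247, 17), (248, 15)]
11.85 [ 624.07942378 -129.22661068   78.70623651] [ 1.65167557 -5.19115269  7.41489873]
the job is handed in; nothing more can be done
None
```

I laid the smallest plate in the pins and let go of it with the lever still up. I then pushed the lever to about level (about 0.29 rad, by tool height) with about 8 N, which pressed the plate up to the end stop, and handed the job in at 11.85 s still holding the lever there.

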